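# Find the mill tin that rattles

### The job

Only one of the three closed tins on the ware board has a loose grinding ball in it; the other two are packed tight. Lift the tins one at a time clear of the board and shake each end to end, there and back a few times, standing every silent tin back upright in its own place, until you find the one that rattles. Hold that tin out level and still over the mouth of the open mill jar, about a hand's breadth above the rim, and finish while holding it there; knock nothing else about.

Things in the scene. Friction and masses are not known exactly. Their poses are not given: they have to be found in the camera images.
- tin_a_c (a point): Centre (half-way up) of the tin that starts at the right-hand end of the board (-y): closed metal tin, green lid, 136 (its x) x 58 (its y) x 46 mm high (z up), 0.32 kg. Tins look and weigh alike. In one, any of the three, a loose 34 mm, 0.12 kg ball (centred at the start) rolls freely 47 mm to either end, shifting the weight; the others hold a tight block of that weight (play under 1 mm). Lids stay shut.
- tin_b_c (a point): Centre (half-way up) of the tin in the middle of the board: closed metal tin, green lid, 136 (its x) x 58 (its y) x 46 mm high (z up), 0.32 kg. Tins look and weigh alike. In one, any of the three, a loose 34 mm, 0.12 kg ball (centred at the start) rolls freely 47 mm to either end, shifting the weight; the others hold a tight block of that weight (play under 1 mm). Lids stay shut.
- tin_c_c (a point): Centre (half-way up) of the tin that starts at the left-hand end of the board (+y): closed metal tin, green lid, 136 (its x) x 58 (its y) x 46 mm high (z up), 0.32 kg. Tins look and weigh alike. In one, any of the three, a loose 34 mm, 0.12 kg ball (centred at the start) rolls freely 47 mm to either end, shifting the weight; the others hold a tight block of that weight (play under 1 mm). Lids stay shut.
- ware_board: Plywood ware board lying on the bench and fixed, 150 (its x) x 520 (its y) x 22 mm thick; origin at the centre of its underside, z up. The tins stand on it about 130 mm apart along its y, their long axes along its x.
- jar_mouth (a point): Centre of the mouth of the open mill jar, a loose white porcelain jar of 120 mm diameter and 110 mm height, mouth about 84 mm wide, standing upright on the bench beyond the ware board; the point lies at the height of the rim, 110 mm above the bench; z up. The finished tin is held over this point.
- mill_jar: The same open mill jar (1.3 kg); origin at the centre of its underside.
- beaker_l: Bystander: small bisque beaker, 48 mm across, 68 mm high, standing on the left (+y) end of the ware board, 228 mm from the board's middle; origin at the centre of its underside.
- beaker_r: Bystander: small blue-glazed beaker, 48 mm across, 68 mm high, on the right (-y) end of the ware board, 228 mm from the board's middle; origin at the centre of its underside.
- glaze_jar: Bystander: white glaze jar with a red lid, 76 mm across, 85 mm high, on the bench; origin at the centre of its underside.
- bowl: Bystander: brown mixing bowl, 190 mm across, 105 mm high, on the bench to the left; origin at the centre of its underside.
- tool_pot: Bystander: terracotta pot, 92 mm across, with brushes and tools standing in it up to about 220 mm, on the bench to the right, about 300 mm from the middle; origin at the centre of its underside.
- phone: Bystander: black phone, 147 x 72 x 8 mm, flat on the bench to the right, beyond the end of the ware board; origin at the centre of its underside.

How it is judged:
By the outcome, as a careful person would: the job done as asked, in the order asked, and still so for the second after the job is handed in, while the arm keeps its last pose, push and grip.
It also fails if it takes over 72 s, if anything falls off the work surface, if the arm or the gripper's body presses on something with over 40 N, if the wrist force passes 120 N, or if a joint passes its speed limit or range.

### The arm

A 6-joint arm with a two-finger parallel gripper is mounted at the origin on the work surface. World frame = base frame: x ahead of the robot, y to its left, z up, the work surface at z = 0. Lengths are in m, angles in rad, forces in N, time in s.
With the tool pointing down it reaches from about 0.4 to 0.825 m from the base axis. Payload 7 kg.
Tool frame: the origin (TCP) lies between the finger pads; the fingertips stand 8 mm ahead of it and the grasp point (between the pads) lies 11 mm behind it; z points along the fingers, y is the direction in which the jaws open and shut (so a half turn about z gives the same grasp; the last joint's range is limited). The gripper opens to 88 mm and grips with 3 to 60 N. Pads are 19 mm wide; open, the fingers measure 130 mm over their backs; the gripper's body (78 mm by 193 mm) begins 47 mm behind the grasp point.
Start: joints at [1.499, 0.359, 0.012, 0, -1.224, -0.288], TCP at [0.238, 0.632, 0.235] pointing down, gripper open.
Joint ranges: [-3.07, 3.07], [-1.43, 2.12], [-1.02, 1.25], [-3.03, 1.67], [-3.05, -0], [-3.03, 3.03]. Speed limits (rad/s): [2.39, 2.39, 3.01, 3.14, 3.14, 3.14].

### API

Orientations are given as a unit quaternion [w, x, y, z].
In Python, from plant import read_state, capture, camera_model, job_done gives the robot as it stands. The module is installed in compiled form; this text tells all that it offers.
- The arm moves only by the shell command python3 -m inch 'ROWS' [FORCE]. ROWS is JSON, a list of rows, each a list of 7 numbers: the shift along the tool's x, y, z in mm, then the turn, a rotation vector about the tool's x, y, z in degrees, then the closure in counts, from 0 (fully open) to 255 (shut). A call has 1 to 8 rows; each row is the pose to reach, as a shift and turn from the pose measured when the call began, along the tool's axes at that moment; what a row does not reach only later rows make up. A row lasts 1/10 s, in which the tool goes at most 50 mm and 8.59 degrees, less where a joint would pass 70% of its speed; a pose out of reach is approached as far as the arm can. A call with a gripper value outside its range is refused whole. The fingers move at their own pace and stop on an object; FORCE is the grip in N (left out, the last holds). Time passes only in rows, so rows that repeat a pose let the fingers close. It gives the time, the measured TCP pose, the force and the opening at its end, in the units of the state.
- read_state(): the state, without advancing time (a new reading comes with each control period).
- capture(name): name is "side" or "top" or "wrist"; returns the picture (400x640x3 uint8, red, green, blue); there is no depth.
- camera_model(name): a dict with "K" (3x3 intrinsics, pixels), "T" (4x4, takes a point from camera to world coordinates). Camera axes: x right, y up, looking along -z (the intrinsics and any distortion apply to the point x, -y, -z); pixel columns grow to the right and rows downward; lengths in m; the calibration is good to about 2 mm. A picture is of the moment at which its call begins: read the wrist's pose just before it. camera_model takes no time and is no camera call; for the wrist camera it gives the pose at the moment of the call.
- job_done(): hands the job in, once; it reports no verdict.
The state is a dict: "clock": time; "q": joint angles; "qvel": joint speeds; "tau": joint torques, N m; "tool_pos": TCP position; "tcp_rot": TCP orientation; "force": force on the tool from outside, world axes, zero at the start; "torque": the same for the moment, N m; "gripper_width": finger opening in m.
Only numpy, scipy, OpenCV 4.12 (cv2) and the standard library are available. Lean on these libraries where they do the work, as an engineer would, in place of code of your own. Each camera call takes 0.05 s, during which the arm holds its last target.

## Working session

There is one attempt and no reset: what is moved stays moved. The work goes in short steps, Python scripts to look and compute and a shell command to move; the robot and the scene stay as the last step left them, time stands still between calls to the robot, and variables do not carry over. Pictures are saved under pics/ and viewed, and the job is handed in when it is done.

```bash
mkdir -p pics; cat > h.py <<'E'
import numpy as np,cv2
from plant import *
def snap(n,f):
    im=capture(n); cv2.imwrite('pics/'+f,cv2.cvtColor(im,cv2.COLOR_RGB2BGR)); return im
def ray(n,u,v,z):
    m=camera_model(n);K=np.array(m['K']);T=np.array(m['T'])
    d=np.array([(u-K[0,2])/K[0,0],-(v-K[1,2])/K[1,1],-1.]);d=T[:3,:3]@d;o=T[:3,3]
    return o+d*(z-o[2])/d[2]
def proj(n,p):
    m=camera_model(n);K=np.array(m['K']);T=np.array(m['T'])
    c=T[:3,:3].T@(np.array(p)-T[:3,3]);return K[0,0]*c[0]/-c[2]+K[0,2],K[1,1]*-c[1]/-c[2]+K[1,2]
E
python3 - <<'E'
from h import *
s=read_state();print(s)
for n in ['side','top']: 
    snap(n,n+'0.png');m=camera_model(n);print(n,m)
E
```

```text
{'clock': 0.0, 'q': array([ 1.49909147e+00,  3.59364545e-01,  1.10769272e-02, -3.81037234e-04,
       -1.22410039e+00, -2.88102524e-01]), 'qvel': array([ 1.06399391e-03, -3.22379232e-04,  9.66177170e-05,  2.89278262e-04,
        5.14896225e-04, -8.65793455e-04]), 'tau': array([ 1.95192308e-05, -5.82722104e+01,  2.93058532e+01,  6.99723333e+00,
        7.06657040e-03, -1.64618368e-04]), 'tool_pos': array([0.23750817, 0.63132761, 0.23363942]), 'tcp_rot': array([ 8.10532634e-04,  9.83848992e-01, -1.78998592e-01, -9.21424429e-05]), 'force': array([ 0.21866463,  0.18002055, -0.1264186 ]), 'torque': array([-0.01783088,  0.00801962,  0.04193622]), 'gripper_width': 0.08784642844879131}
side {'K': array([[402.12864998,   0.        , 313.60241717],
       [  0.        , 402.12864998, 199.80395803],
       [  0.        ,   0.        ,   1.        ]]), 'T': array([[ 0.88341109,  0.26905963, -0.38365578,  0.16759024],
       [-0.46832003,  0.47869757, -0.74264728, -0.71972051],
       [-0.01616132,  0.83573653,  0.54889276,  0.62667656],
       [ 0.        ,  0.        ,  0.        ,  1.        ]])}
top {'K': array([[516.84273969,   0.        , 319.0977355 ],
       [  0.        , 516.84273969, 193.14606989],
       [  0.        ,   0.        ,   1.        ]]), 'T': array([[ 2.34366631e-03,  9.79019085e-01, -2.03755092e-01,
         2.73698785e-01],
       [-9.99983072e-01,  1.20934324e-03, -5.69142350e-03,
        -1.49089926e-03],
       [-5.32560239e-03,  2.03764982e-01,  9.79005347e-01,
         1.46053168e+00],
       [ 0.00000000e+00,  0.00000000e+00,  0.00000000e+00,
         1.00000000e+00]])}
```

View pics/top0.png

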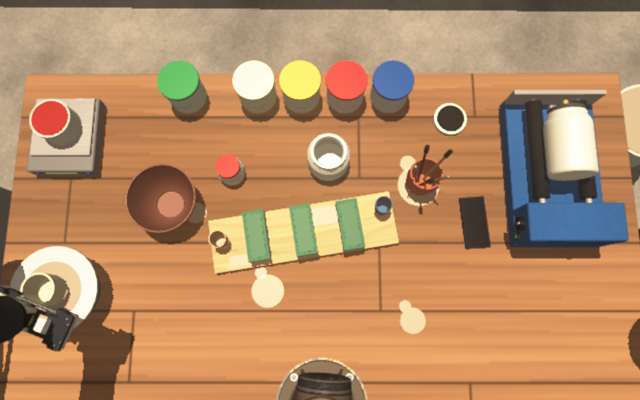

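View pics/side0.png

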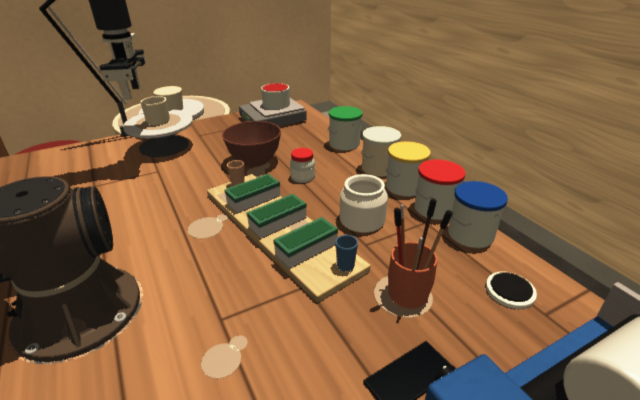

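The top view shows green lids at about (256,236), (303,231) and (350,224), the jar mouth at (329,155), and beakers at (219,240) and (384,205). Next I'll measure them.

```bash
cat > seg.py <<'E'
from h import *
def lids(n,im,z=0.068,amin=150):
    hsv=cv2.cvtColor(im,cv2.COLOR_RGB2HSV)
    m=cv2.inRange(hsv,(50,60,30),(90,255,255));m=cv2.morphologyEx(m,cv2.MORPH_OPEN,np.ones((3,3)))
    k,l,st,c=cv2.connectedComponentsWithStats(m);out=[]
    for i in range(1,k):
        if st[i,4]<amin: continue
        v,u=np.nonzero(l==i)
        P=np.array([ray(n,a,b,z)[:2] for a,b in zip(u,v)])
        r=cv2.minAreaRect((P*1000).astype(np.float32))
        w=np.linalg.eigh(np.cov(P.T))[1][:,1]; w=w*np.sign(w[0])
        out.append((c[i].round(1),st[i,4],(P.mean(0)*1000).round(1),np.round(r[0],1),np.round(r[1],1),round(r[2],1),np.degrees(np.arctan2(w[1],w[0])).round(2)))
    return out
E
python3 - <<'E'
from seg import *
for n in ['top','side']:
    im=cv2.cvtColor(cv2.imread(f'pics/{n}0.png'),cv2.COLOR_BGR2RGB)
    for o in lids(n,im): print(n,*o)
im=cv2.imread('pics/top0.png');cv2.imwrite('pics/t0crop.png',cv2.resize(im[130:290,190:430],None,fx=3.3,fy=3.3,interpolation=cv2.INTER_CUBIC))
E
```

```text
top [177.8  80. ] 1256 [896.9 415.5] [897.3 415. ] [118.5 115.8] 2.9 27.05Traceback (most recent call last):
  File "<stdin>", line 4, in <module>
  File "seg.py", line 9, in lids
    P=np.array([ray(n,a,b,z)[:2] for a,b in zip(u,v)])
                ~~~^^^^^^^^^
  File "h.py", line 6, in ray
    m=camera_model(n);K=np.array(m['K']);T=np.array(m['T'])
ValueError: time passes only in moves, steps and waits
```

```bash
cat > h.py <<'E'
import numpy as np,cv2,functools
from plant import *
cm=functools.lru_cache(None)(camera_model)
def snap(n,f):
    cm.cache_clear(); cm(n)
    im=capture(n); cv2.imwrite('pics/'+f,cv2.cvtColor(im,cv2.COLOR_RGB2BGR)); return im
def ray(n,u,v,z):
    m=cm(n);K=np.array(m['K']);T=np.array(m['T'])
    d=np.array([(u-K[0,2])/K[0,0],-(v-K[1,2])/K[1,1],-1.]);d=T[:3,:3]@d;o=T[:3,3]
    return o+d*(z-o[2])/d[2]
def proj(n,p):
    m=cm(n);K=np.array(m['K']);T=np.array(m['T'])
    c=T[:3,:3].T@(np.array(p)-T[:3,3]);return K[0,0]*c[0]/-c[2]+K[0,2],K[1,1]*-c[1]/-c[2]+K[1,2]
E
python3 - <<'E'
from seg import *
for n in ['top','side']:
    im=cv2.cvtColor(cv2.imread(f'pics/{n}0.png'),cv2.COLOR_BGR2RGB)
    for o in lids(n,im): print(n,*o)
im=cv2.imread('pics/top0.png');cv2.imwrite('pics/t0crop.png',cv2.resize(im[130:290,190:430],None,fx=3.3,fy=3.3,interpolation=cv2.INTER_CUBIC))
E
```

```text
top [177.8  80. ] 1256 [896.9 415.5] [897.3 415. ] [118.5 115.8] 2.9 27.05
side [344.9 113.1] 414 [938.6 503. ] [941.  505.5] [142.9 121.4] 59.8 63.62
side [251.3 187.8] 738 [441.5 169.6] [444.1 171.6] [140.   75.3] 8.7 10.48
side [275.8 210.2] 914 [456.7  41.1] [459.1  42.5] [141.2  69.2] 9.4 11.0
side [305.  236.5] 1178 [472.6 -85.3] [475.  -83.8] [141.4  66.4] 9.4 10.42
```

View pics/t0crop.png

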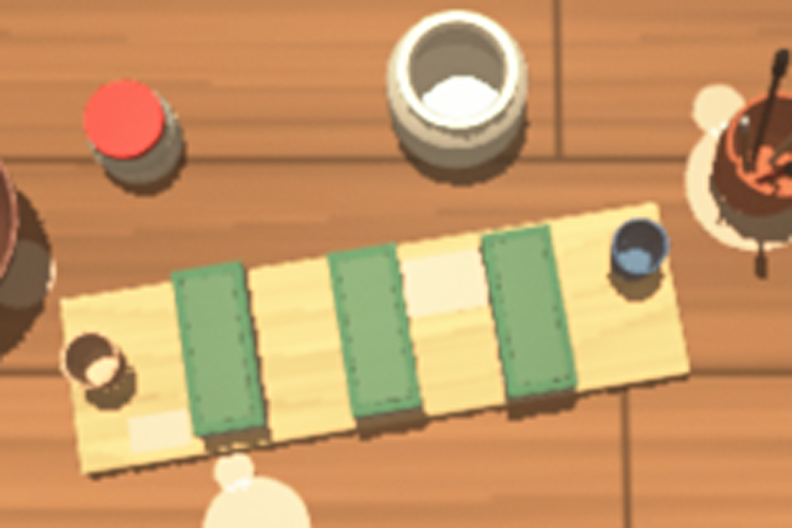

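```bash
sed -i 's/(50,60,30)/(48,35,30)/' seg.py; python3 - <<'E'
from seg import *
im=cv2.cvtColor(cv2.imread(f'pics/top0.png'),cv2.COLOR_BGR2RGB)
for o in lids('top',im): print(*o)
# jar rim: ellipse of outer/inner; from crop px
s=3.3
for nm,x,y,z in [('jarrimL',388,0,0)][:0]: pass
f=lambda x,y,z:(ray('top',190+x/s,130+y/s,z)*1000).round(1)
print('jar mouth c',f(458,70,.11),'inner L/R',f(409,70,.11),f(508,70,.11),'top/bot',f(458,20,.11),f(458,120,.11))
print('beakR',f(640,243,.09),'beakL',f(92,355,.09),'board corners',f(62,300,.022),f(657,204,.022),f(690,374,.022),f(84,473,.022))
print('glaze',f(125,118,.085))
E
```

```text
[177.8  80. ] 1261 [897.  415.4] [897.3 415. ] [118.7 115.8] 2.9 26.88
[349.7 224. ] 989 [478.2 -76.9] [478.7 -76.9] [134.5  55.9] 9.6 9.33
[303.  229.8] 885 [462.1  50. ] [462.7  50.2] [135.3  54.8] 9.4 9.59
[255.6 235.3] 963 [447.  178.2] [447.4 177.8] [135.2  57.3] 9.6 8.68
jar mouth c [671.1 -19.7 110. ] inner L/R [671.1  20.6 110. ] [671.1 -60.8 110. ] top/bot [714.1 -19.7 110. ] [628.6 -19.6 110. ]
beakR [ 530.3 -168.4   90. ] beakL [437.7 275.8  90. ] board corners [492.9 317.2  22. ] [ 577.2 -192.1   22. ] [ 430.6 -216.2   22. ] [346.9 292.1  22. ]
glaze [636.6 257.7  85. ]
```

```bash
cat > go.py <<'E'
import sys,numpy as np
from scipy.spatial.transform import Rotation as R
from plant import read_state
def calc(x,y,z,yaw,tilt=0):
    s=read_state();w=s['tcp_rot'];C=R.from_quat([w[1],w[2],w[3],w[0]])
    T=R.from_euler('z',yaw,degrees=True)*R.from_euler('x',180,degrees=True)*R.from_euler('y',tilt,degrees=True)
    d=C.inv().apply(np.array([x,y,z])-s['tool_pos']*1000)
    r=(C.inv()*T).as_rotvec(degrees=True)
    print('row',d.round(1).tolist(),r.round(2).tolist(),'t',round(float(s['clock']),2),'F',s['force'].round(2),'M',s['torque'].round(3),'w',round(float(s['gripper_width']),4),'pos',(s['tool_pos']*1000).round(1),'zax',C.as_matrix()[:,2].round(3))
if __name__=='__main__': calc(*map(float,sys.argv[1:]))
E
python3 go.py 447 178 234 9.4
```

```text
row [355.7, 350.6, 0.3] [0.08, 0.01, -30.02] t 0.1 F [ 0.03 -0.28 -0.77] M [-0.018 -0.07  -0.009] w 0.0876 pos [237.5 631.4 233.8] zax [-0.    -0.001 -1.   ]
```

```bash
python3 -m inch '[[356,351,0,0,0,-30,0],[356,351,0,0,0,-30,0],[356,351,0,0,0,-30,0],[356,351,0,0,0,-30,0],[356,351,0,0,0,-30,0],[356,351,0,0,0,-30,0],[356,351,0,0,0,-30,0],[356,351,0,0,0,-30,0]]'; python3 go.py 447 178 160 9.4
```

```text
clock: 0.9
tool_pos: [0.4054, 0.2665, 0.2343]
tcp_rot: [0.001, 0.997, 0.082, -0.0]
force: [1.3, 0.6, 1.5]
gripper_width: 0.0872
row [26.7, 94.0, 74.4] [0.07, 0.03, 0.01] t 0.9 F [1.27 0.59 1.54] M [ 0.093 -0.235  0.01 ] w 0.0872 pos [405.4 266.5 234.3] zax [-0.    -0.001 -1.   ]
```

```bash
python3 -m inch '[[27,94,0,0,0,0,0],[27,94,0,0,0,0,0],[27,94,74,0,0,0,0],[27,94,74,0,0,0,0],[27,94,74,0,0,0,0],[27,94,74,0,0,0,0]]'; python3 go.py 447 178 160 9.4; python3 - <<'E'
from seg import *
im=snap('wrist','w1.png')
for o in lids('wrist',im,.068,2000): print(*o)
E
```

```text
clock: 1.5
tool_pos: [0.4476, 0.1781, 0.1609]
tcp_rot: [0.001, 0.997, 0.082, -0.0]
force: [0.4, 0.1, 1.4]
gripper_width: 0.0876
row [-0.6, 0.0, 0.9] [0.12, 0.05, 0.04] t 1.5 F [0.38 0.1  1.37] M [ 0.042 -0.059 -0.011] w 0.0876 pos [447.6 178.1 160.9] zax [-0.    -0.002 -1.   ]
[322.3 188. ] 12106 [459.7 181. ] [456.2 180.5] [116.9  59. ] 9.4 9.48
[493.7 183.5] 10745 [484.   56.8] [473.9  54.2] [112.4  63.8] 9.4 4.54
```

View pics/w1.png

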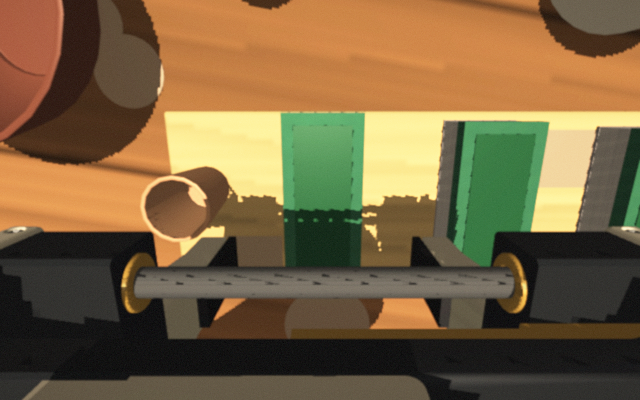

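The wrist view shows tin c's lid centred between the fingers (columns 283–364, far end at row 113) and the bisque beaker at (180,210), clear of the left finger. This agrees with the top-camera fix to about 1 mm.

```bash
python3 -m inch '[[-1,-1,50,0,0,0,0],[-1,-1,90,0,0,0,0],[-1,-1,110,0,0,0,0],[-1,-1,117,0,0,0,0],[-1,-1,117,0,0,0,0],[-1,-1,117,0,0,0,0]]'; python3 go.py 447 179 44 9.4
```

```text
clock: 2.15
tool_pos: [0.448, 0.1807, 0.0463]
tcp_rot: [-0.0, 0.997, 0.083, 0.002]
force: [-0.5, 0.9, 0.4]
gripper_width: 0.0876
row [-1.3, 1.5, 2.3] [-0.02, -0.18, 0.11] t 2.15 F [-0.47  0.89  0.37] M [ 0.001 -0.01   0.01 ] w 0.0876 pos [448.  180.7  46.3] zax [ 0.003  0.001 -1.   ]
```

```bash
python3 -m inch '[[-1,1,2,0,0,0,0],[-1,1,2,0,0,0,0],[-1,1,2,0,0,0,255],[-1,1,2,0,0,0,255],[-1,1,2,0,0,0,255],[-1,1,2,0,0,0,255],[-1,1,2,0,0,0,255],[-1,1,2,0,0,0,255]]' 45; python3 go.py 447 179 164 9.4
```

```text
clock: 2.95
tool_pos: [0.4472, 0.1794, 0.0443]
tcp_rot: [-0.0, 0.997, 0.083, 0.001]
force: [0.3, -0.7, 1.0]
gripper_width: 0.0578
row [0.1, 0.4, -119.7] [-0.0, -0.17, 0.11] t 2.95 F [ 0.29 -0.67  1.04] M [-0.518 -0.102 -0.028] w 0.0578 pos [447.2 179.4  44.3] zax [ 0.003  0.001 -1.   ]
```

```bash
python3 -m inch '[[0,0,-10,0,0,0,255],[0,0,-40,0,0,0,255],[0,0,-80,0,0,0,255],[0,0,-120,0,0,0,255],[0,0,-120,0,0,0,255],[0,0,-120,0,0,0,255],[0,0,-120,0,0,0,255]]'; python3 go.py 447 179 164 9.4; python3 -m inch '[[0,0,0,0,0,0,255]]'; python3 go.py 447 179 164 9.4;python3 -m inch '[[0,0,0,0,0,0,255]]'; python3 go.py 447 179 164 9.4
```

```text
clock: 3.65
tool_pos: [0.4459, 0.1787, 0.1634]
tcp_rot: [0.0, 0.997, 0.083, 0.001]
force: [-0.1, 0.1, -3.6]
gripper_width: 0.0579
row [1.1, -0.1, -0.6] [0.03, -0.06, 0.09] t 3.65 F [-0.1   0.05 -3.61] M [-0.081  0.026 -0.051] w 0.0579 pos [445.9 178.7 163.4] zax [ 0.001 -0.    -1.   ]
clock: 3.75
tool_pos: [0.4452, 0.1782, 0.1622]
tcp_rot: [0.001, 0.997, 0.083, -0.0]
force: [0.1, -0.3, -3.2]
gripper_width: 0.0577
row [1.9, -0.5, -1.8] [0.1, 0.06, 0.08] t 3.75 F [ 0.08 -0.26 -3.23] M [-0.022  0.01  -0.011] w 0.0577 pos [445.2 178.2 162.2] zax [-0.001 -0.002 -1.   ]
clock: 3.85
tool_pos: [0.4446, 0.1777, 0.161]
tcp_rot: [0.002, 0.997, 0.083, -0.001]
force: [1.2, 0.5, -3.0]
gripper_width: 0.0578
row [2.6, -0.9, -3.0] [0.17, 0.18, 0.07] t 3.85 F [ 1.16  0.53 -3.  ] M [-0.079 -0.024  0.041] w 0.0578 pos [444.6 177.7 161. ] zax [-0.003 -0.003 -1.   ]
```

```bash
cat > avg.py <<'E'
import sys
from h import *
F=[];M=[]
for i in range(int(sys.argv[1])):
    capture('top'); s=read_state(); F.append(s['force']);M.append(s['torque'])
w=np.radians(9.4);M=np.array(M);F=np.array(F)
ly=-M[:,0]*np.sin(w)+M[:,1]*np.cos(w)
print('t',round(float(s['clock']),2),'F',F.mean(0).round(2),'sd',F.std(0).round(2),'M',M.mean(0).round(3),'sd',M.std(0).round(3),'My_tin',ly.mean().round(4),'+-',(ly.std()/len(ly)**.5).round(4))
print((s['tool_pos']*1000).round(1),s['tcp_rot'].round(4))
E
python3 avg.py 12
python3 -m inch '[[80,0,-5,0,0,0,255],[80,0,-5,0,0,0,255],[0,0,-5,0,0,0,255],[0,0,-5,0,0,0,255],[80,0,-5,0,0,0,255],[80,0,-5,0,0,0,255],[0,0,-5,0,0,0,255],[0,0,-5,0,0,0,255]]';python3 go.py 447 179 164 9.4; python3 avg.py 12
```

```text
t 4.45 F [-0.08 -0.12 -3.08] sd [0.27 0.38 0.44] M [-0.036 -0.023  0.004] sd [0.023 0.036 0.028] My_tin -0.0166 +- 0.0107
[445.2 178.2 162.2] [ 9.000e-04  9.966e-01  8.260e-02 -5.000e-04]
clock: 5.25
tool_pos: [0.4436, 0.1772, 0.1641]
tcp_rot: [0.003, 0.997, 0.082, -0.003]
force: [-0.8, -0.2, -2.3]
gripper_width: 0.0576
row [3.6, -1.2, 0.0] [0.3, 0.42, -0.05] t 5.25 F [-0.79 -0.24 -2.33] M [-0.048  0.097 -0.031] w 0.0576 pos [443.6 177.2 164.1] zax [-0.006 -0.006 -1.   ]
t 5.85 F [-0.94 -0.11 -3.38] sd [2.52 0.82 1.03] M [-0.071  0.097  0.01 ] sd [0.186 0.545 0.03 ] My_tin 0.1075 +- 0.1638
[445.4 178.2 167.2] [ 9.000e-04  9.966e-01  8.240e-02 -5.000e-04]
```

```bash
python3 avg.py 12
python3 -m inch '[[80,0,0,0,0,0,255],[80,0,0,0,0,0,255],[0,0,0,0,0,0,255],[0,0,0,0,0,0,255],[80,0,0,0,0,0,255],[80,0,0,0,0,0,255]]';python3 go.py 447 179 164 9.4; python3 avg.py 6;  python3 avg.py 12
```

```text
t 6.45 F [-0.04 -0.06 -3.21] sd [0.61 0.37 0.56] M [-0.053 -0.023  0.005] sd [0.026 0.029 0.024] My_tin -0.0143 +- 0.0078
[445.2 178.2 167.2] [ 9.000e-04  9.966e-01  8.260e-02 -4.000e-04]
clock: 7.05
tool_pos: [0.5247, 0.1915, 0.168]
tcp_rot: [0.001, 0.996, 0.084, 0.001]
force: [1.8, 1.2, -2.2]
gripper_width: 0.0575
row [-78.7, -0.7, 3.9] [0.08, -0.05, 0.23] t 7.05 F [ 1.79  1.2  -2.2 ] M [ 0.205 -0.199  0.032] w 0.0575 pos [524.7 191.5 168. ] zax [ 0.001 -0.001 -1.   ]
t 7.35 F [ 1.17  0.37 -2.74] sd [3.89 1.26 1.43] M [ 0.044 -0.286  0.016] sd [0.282 0.827 0.025] My_tin -0.2892 +- 0.3515
[523.5 191.1 166.8] [ 1.100e-03  9.966e-01  8.250e-02 -9.000e-04]
t 7.95 F [ 0.08  0.12 -3.21] sd [0.44 0.39 0.42] M [-0.044 -0.018  0.004] sd [0.032 0.028 0.045] My_tin -0.0102 +- 0.0083
[524.1 191.4 167.2] [ 8.000e-04  9.966e-01  8.270e-02 -4.000e-04]
```

```bash
python3 -m inch '[[0,0,0,0,8,0,255],[0,0,0,0,12,0,255],[0,0,0,0,12,0,255],[0,0,0,0,12,0,255],[0,0,0,0,12,0,255],[0,0,0,0,12,0,255]]'; python3 avg.py 10
python3 -m inch '[[0,0,0,0,-8,0,255],[0,0,0,0,-16,0,255],[0,0,0,0,-24,0,255],[0,0,0,0,-24,0,255],[0,0,0,0,-24,0,255],[0,0,0,0,-24,0,255],[0,0,0,0,-24,0,255]]'; python3 avg.py 10; python3 go.py 447.2 179.4 120 9.4
```

```text
clock: 8.55
tool_pos: [0.525, 0.1919, 0.1674]
tcp_rot: [-0.008, 0.991, 0.082, 0.104]
force: [0.6, -0.1, -3.6]
gripper_width: 0.0578
t 9.05 F [-0.07  0.01 -3.29] sd [0.62 0.5  0.51] M [-0.199  0.917  0.001] sd [0.026 0.027 0.027] My_tin 0.9374 +- 0.008
[524.1 191.4 167.1] [-0.0078  0.9912  0.0823  0.1037]
clock: 9.75
tool_pos: [0.5234, 0.1913, 0.168]
tcp_rot: [0.009, 0.991, 0.082, -0.104]
force: [-0.0, 0.7, -3.5]
gripper_width: 0.0577
t 10.25 F [ 0.27 -0.06 -3.05] sd [0.32 0.28 0.57] M [ 0.135 -0.944  0.011] sd [0.026 0.031 0.016] My_tin -0.9538 +- 0.0102
[524.1 191.4 167.3] [ 0.0095  0.9911  0.0821 -0.1045]
row [-66.2, -0.9, 62.4] [0.1, 12.05, 0.07] t 10.25 F [-0.01  0.12 -3.32] M [ 0.112 -0.934  0.017] w 0.0579 pos [524.1 191.4 167.3] zax [-0.206 -0.036 -0.978]
```

```bash
python3 -m inch '[[0,0,0,0,8,0,255],[0,0,0,0,12,0,255],[0,0,0,0,12,0,255],[0,0,0,0,12,0,255],[0,0,0,0,12,0,255]]'; python3 avg.py 8; python3 go.py 447.2 179.4 60 9.4
```

```text
clock: 10.75
tool_pos: [0.5246, 0.1917, 0.1674]
tcp_rot: [0.001, 0.997, 0.083, -0.001]
force: [0.8, 0.5, -1.7]
gripper_width: 0.0579
t 11.15 F [-0.27 -0.16 -2.97] sd [0.61 0.38 0.48] M [-0.046 -0.024 -0.013] sd [0.029 0.035 0.021] My_tin -0.0157 +- 0.0124
[524.2 191.3 167. ] [ 9.000e-04  9.966e-01  8.260e-02 -6.000e-04]
row [-77.7, -1.1, 107.1] [0.1, 0.08, 0.07] t 11.15 F [-1.25 -0.19 -2.39] M [-0.033  0.02  -0.016] w 0.0578 pos [524.2 191.3 167. ] zax [-0.001 -0.002 -1.   ]
```

Tin c is silent: its moment stayed at about −0.015 N·m through shakes in both directions and a tilt. Standing it back.

```bash
python3 -m inch '[[-40,0,0,0,0,0,255],[-78,-1,0,0,0,0,255],[-78,-1,30,0,0,0,255],[-78,-1,70,0,0,0,255],[-78,-1,100,0,0,0,255],[-78,-1,107,0,0,0,255],[-78,-1,107,0,0,0,255],[-78,-1,107,0,0,0,255]]'; python3 go.py 447.2 179.4 44.5 9.4
```

```text
clock: 11.95
tool_pos: [0.448, 0.18, 0.0613]
tcp_rot: [0.001, 0.997, 0.083, 0.0]
force: [0.1, -0.0, -3.2]
gripper_width: 0.058
row [-0.8, 0.4, 16.8] [0.07, -0.01, 0.09] t 11.95 F [ 0.08 -0.02 -3.22] M [ 0.064 -0.047  0.01 ] w 0.058 pos [448.  180.   61.3] zax [ 0.    -0.001 -1.   ]
```

```bash
python3 -m inch '[[-1,0,8,0,0,0,255],[-1,0,14,0,0,0,255],[-1,0,17,0,0,0,255],[-1,0,17,0,0,0,255],[-1,0,17,0,0,0,255]]'; python3 go.py 447.2 179.4 44.3 9.4
```

```text
clock: 12.45
tool_pos: [0.447, 0.1798, 0.0444]
tcp_rot: [0.001, 0.997, 0.083, 0.0]
force: [-0.0, 0.2, -1.0]
gripper_width: 0.0577
row [0.1, 0.4, 0.1] [0.07, -0.02, 0.09] t 12.45 F [-0.03  0.18 -1.01] M [-0.058  0.11   0.002] w 0.0577 pos [447.  179.8  44.4] zax [ 0.001 -0.001 -1.   ]
```

```bash
python3 -m inch '[[0,0,0,0,0,0,0],[0,0,0,0,0,0,0],[0,0,0,0,0,0,0],[0,0,-20,0,0,0,0],[0,0,-60,0,0,0,0],[0,0,-100,0,0,0,0],[0,0,-116,0,0,0,0],[0,0,-116,0,0,0,0]]'; python3 go.py 462.5 50.5 150 9.4
```

```text
clock: 13.25
tool_pos: [0.4484, 0.1811, 0.1634]
tcp_rot: [-0.001, 0.997, 0.083, 0.003]
force: [1.0, 0.2, -0.1]
gripper_width: 0.0877
row [-7.8, 131.2, 13.2] [-0.11, -0.32, 0.12] t 13.25 F [ 0.97  0.18 -0.07] M [-0.013 -0.001 -0.045] w 0.0877 pos [448.4 181.1 163.4] zax [ 0.005  0.003 -1.   ]
```

```bash
python3 -m inch '[[-8,50,0,0,0,0,0],[-8,100,0,0,0,0,0],[-8,131,10,0,0,0,0],[-8,131,10,0,0,0,0],[-8,131,10,0,0,0,0],[-8,131,10,0,0,0,0]]'; python3 go.py 462.5 50.5 44 9.4; python3 - <<'E'
from seg import *
im=snap('wrist','w2.png')
for o in lids('wrist',im,.068,2000): print(*o)
im=snap('top','t2.png');cv2.imwrite('pics/t2c.png',cv2.resize(im[130:290,190:430,::-1],None,fx=3.3,fy=3.3,interpolation=cv2.INTER_CUBIC))
for o in lids('top',im): print(*o)
E
```

```text
clock: 13.85
tool_pos: [0.4622, 0.051, 0.1529]
tcp_rot: [-0.001, 0.997, 0.083, 0.003]
force: [0.6, 0.7, -0.5]
gripper_width: 0.0879
row [-0.4, 0.8, 108.9] [-0.1, -0.3, 0.13] t 13.85 F [ 0.6  0.7 -0.5] M [-0.033  0.005  0.033] w 0.0879 pos [462.2  51.  152.9] zax [ 0.005  0.003 -1.   ]
[146.  174.3] 12655 [466.1 179.4] [454.8 178.6] [119.   63.9] 9.5 15.02
[325.6 188.5] 12427 [476.8  52.3] [473.5  51.8] [112.2  59. ] 9.5 9.34
[501.5 183.1] 11066 [501.7 -70.5] [491.4 -73.6] [107.7  63.8] 9.4 1.07
[177.8  80. ] 1261 [897.  415.4] [897.3 415. ] [118.7 115.8] 2.9 26.88
[350.4 224.7] 958 [476.2 -78.6] [478.7 -76.4] [134.6  57.2] 9.4 6.72
[259.1 253.4] 286 [397.8 167.5] [400.9 171. ] [43.9 57.9] 9.6 -63.99
```

View pics/w2.png

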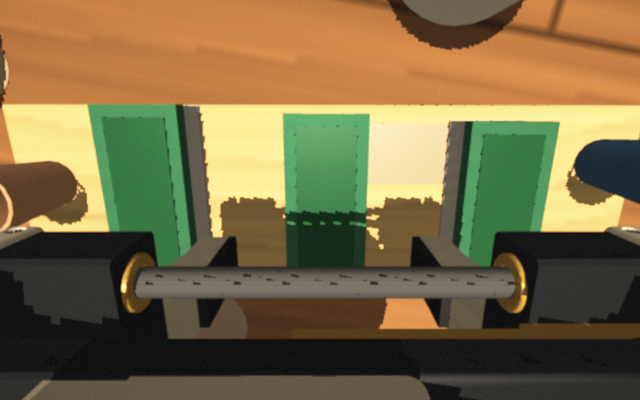

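View pics/t2c.png

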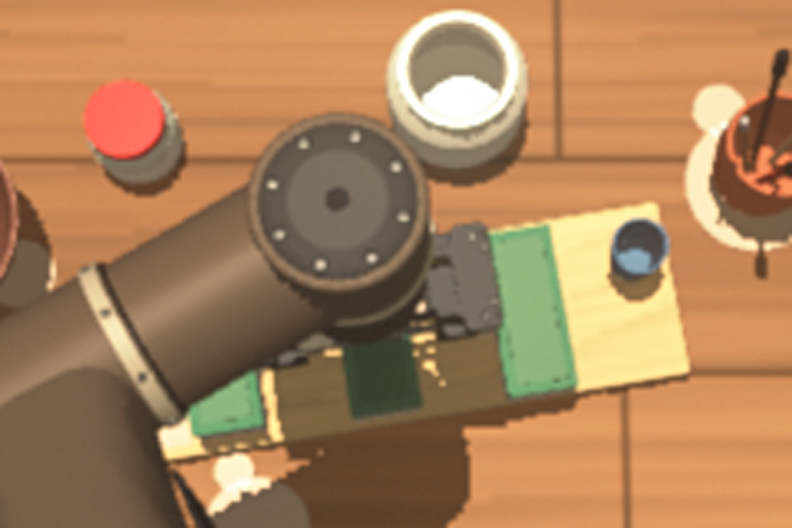

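In the wrist view tin b sits centred (columns 284–368) with tin c upright to its left, and the top view shows the jar and beakers unmoved. Descending on b.

```bash
python3 -m inch '[[0,1,40,0,0,0,0],[0,1,80,0,0,0,0],[0,1,100,0,0,0,0],[0,1,108,0,0,0,0],[0,1,108,0,0,0,0],[0,1,108,0,0,0,0]]'; python3 go.py 462 50.2 44.3 9.4
```

```text
clock: 14.55
tool_pos: [0.4638, 0.0515, 0.046]
tcp_rot: [-0.001, 0.996, 0.084, 0.003]
force: [0.1, -0.2, 0.5]
gripper_width: 0.0877
row [-2.0, 1.0, 1.7] [-0.13, -0.4, 0.24] t 14.55 F [ 0.13 -0.18  0.49] M [-0.038 -0.06  -0.014] w 0.0877 pos [463.8  51.5  46. ] zax [ 0.006  0.003 -1.   ]
```

```bash
python3 -m inch '[[-1,1,2,0,0,0,0],[-1,1,2,0,0,0,0],[-1,1,2,0,0,0,255],[-1,1,2,0,0,0,255],[-1,1,2,0,0,0,255],[-1,1,2,0,0,0,255],[-1,1,2,0,0,0,255]]' 45; python3 go.py 447 179 164 9.4
python3 -m inch '[[0,0,-10,0,0,0,255],[0,0,-40,0,0,0,255],[0,0,-80,0,0,0,255],[0,0,-122,0,0,0,255],[0,0,-122,0,0,0,255],[0,0,-122,0,0,0,255],[0,0,-122,0,0,0,255]]';python3 avg.py 10
```

```text
clock: 15.25
tool_pos: [0.463, 0.0503, 0.0441]
tcp_rot: [-0.001, 0.996, 0.084, 0.003]
force: [-0.6, -0.5, 1.6]
gripper_width: 0.0575
row [6.6, -129.8, -119.6] [-0.12, -0.4, 0.24] t 15.25 F [-0.56 -0.49  1.55] M [-0.31   0.055 -0.101] w 0.0575 pos [463.   50.3  44.1] zax [ 0.006  0.003 -1.   ]
clock: 15.95
tool_pos: [0.4611, 0.0495, 0.1651]
tcp_rot: [-0.001, 0.996, 0.084, 0.002]
force: [0.1, -0.5, -3.8]
gripper_width: 0.0578
t 16.45 F [-0.14  0.37 -3.08] sd [0.42 0.42 0.48] M [-0.068 -0.019 -0.001] sd [0.019 0.034 0.013] My_tin -0.0078 +- 0.0108
[462.2  49.9 165.8] [-0.0012  0.9965  0.084   0.0031]
```

```bash
python3 -m inch '[[80,0,0,0,0,0,255],[80,0,0,0,0,0,255],[0,0,0,0,0,0,255],[0,0,0,0,0,0,255],[80,0,0,0,0,0,255],[80,0,0,0,0,0,255],[0,0,0,0,0,0,255],[0,0,0,0,0,0,255]]'; python3 avg.py 8; python3 avg.py 12
python3 -m inch '[[80,0,0,0,0,0,255],[80,0,0,0,0,0,255],[0,0,0,0,0,0,255],[0,0,0,0,0,0,255],[80,0,0,0,0,0,255],[80,0,0,0,0,0,255]]'; python3 avg.py 8;  python3 avg.py 12; python3 go.py 463 50.3 60 9.4
```

```text
clock: 17.25
tool_pos: [0.4604, 0.0493, 0.1626]
tcp_rot: [0.0, 0.997, 0.083, -0.001]
force: [-0.3, 0.4, -2.7]
gripper_width: 0.0576
t 17.65 F [-0.86 -0.2  -3.55] sd [2.98 0.84 1.18] M [-0.096  0.172 -0.006] sd [0.127 0.605 0.022] My_tin 0.1855 +- 0.2184
[462.9  50.1 166.1] [-0.0013  0.9965  0.084   0.0035]
t 18.25 F [-0.1   0.15 -2.98] sd [0.42 0.38 0.36] M [-0.061 -0.003 -0.005] sd [0.02  0.031 0.031] My_tin 0.0066 +- 0.0091
[462.2  49.9 165.8] [-0.0012  0.9965  0.084   0.0031]
clock: 18.85
tool_pos: [0.5414, 0.063, 0.1672]
tcp_rot: [-0.001, 0.996, 0.085, 0.004]
force: [3.4, 0.9, -3.5]
gripper_width: 0.0578
t 19.25 F [ 0.71 -0.03 -2.74] sd [3.31 0.82 1.13] M [-0.028 -0.206  0.009] sd [0.112 0.696 0.023] My_tin -0.1989 +- 0.2493
[540.5  63.1 166.4] [-0.0012  0.9965  0.0841  0.003 ]
t 19.85 F [ 0.09  0.25 -3.22] sd [0.35 0.3  0.48] M [-0.063  0.027 -0.008] sd [0.028 0.025 0.031] My_tin 0.037 +- 0.0076
[541.   63.3 166.4] [-0.0012  0.9965  0.084   0.0031]
row [-79.8, -0.1, 105.8] [-0.11, -0.37, 0.24] t 19.85 F [ 0.2   0.04 -3.51] M [-0.079  0.065 -0.02 ] w 0.058 pos [541.   63.3 166.4] zax [ 0.006  0.003 -1.   ]
```

Tin b reads differently (−0.008 → +0.007 → +0.037). A tilt check should settle it.

```bash
python3 -m inch '[[0,0,0,0,8,0,255],[0,0,0,0,12,0,255],[0,0,0,0,12,0,255],[0,0,0,0,12,0,255],[0,0,0,0,12,0,255],[0,0,0,0,12,0,255]]'; python3 avg.py 10
python3 -m inch '[[0,0,0,0,-8,0,255],[0,0,0,0,-16,0,255],[0,0,0,0,-24,0,255],[0,0,0,0,-24,0,255],[0,0,0,0,-24,0,255],[0,0,0,0,-24,0,255],[0,0,0,0,-24,0,255]]'; python3 avg.py 10; python3 go.py 463 50.3 166 9.4
```

```text
clock: 20.45
tool_pos: [0.542, 0.0636, 0.1665]
tcp_rot: [-0.01, 0.991, 0.083, 0.107]
force: [-0.6, 0.3, -3.4]
gripper_width: 0.0576
t 20.95 F [-0.09 -0.02 -3.06] sd [0.5  0.45 0.35] M [-0.199  0.879 -0.003] sd [0.027 0.025 0.022] My_tin 0.9 +- 0.0082
[541.1  63.3 166.3] [-0.01    0.9907  0.0834  0.1072]
clock: 21.65
tool_pos: [0.5406, 0.0632, 0.1673]
tcp_rot: [0.007, 0.991, 0.084, -0.1]
force: [-0.6, 0.4, -3.3]
gripper_width: 0.0582
t 22.15 F [-0.43  0.07 -2.98] sd [0.61 0.59 0.4 ] M [ 0.07  -0.866 -0.006] sd [0.032 0.021 0.024] My_tin -0.8659 +- 0.0068
[541.   63.3 166.4] [ 0.0075  0.9913  0.0837 -0.101 ]
row [-77.4, -0.3, 16.3] [-0.09, 11.63, 0.25] t 22.15 F [ 0.57 -0.62 -3.69] M [ 0.018 -0.851  0.019] w 0.0579 pos [541.   63.3 166.4] zax [-0.199 -0.032 -0.979]
```

The tilt moments are about 0.06 N·m lower in magnitude on each side than for tin c. That is what a 0.12 kg ball at the low end gives (0.055). I'll level it and confirm.

```bash
python3 -m inch '[[0,0,0,0,7,0,255],[0,0,0,0,11.6,0,255],[0,0,0,0,11.6,0,255],[0,0,0,0,11.6,0,255],[0,0,0,0,11.6,0,255]]'; python3 avg.py 8; 
python3 -m inch '[[-80,0,0,0,0,0,255],[-80,0,0,0,0,0,255],[0,0,0,0,0,0,255],[0,0,0,0,0,0,255],[-80,0,0,0,0,0,255],[-80,0,0,0,0,0,255]]'; python3 avg.py 6;  python3 avg.py 10; python3 go.py 672 -20 213 9.4
```

```text
clock: 22.65
tool_pos: [0.5415, 0.0635, 0.1665]
tcp_rot: [-0.001, 0.996, 0.084, -0.001]
force: [0.1, 0.0, -3.5]
gripper_width: 0.0575
t 23.05 F [ 0.15  0.02 -3.11] sd [0.54 0.63 0.53] M [-0.084  0.024 -0.006] sd [0.028 0.022 0.021] My_tin 0.0376 +- 0.0078
[541.1  63.2 166.2] [-8.000e-04  9.965e-01  8.400e-02 -6.000e-04]
clock: 23.65
tool_pos: [0.4607, 0.0494, 0.1632]
tcp_rot: [0.0, 0.997, 0.083, -0.004]
force: [-0.1, 1.0, -2.2]
gripper_width: 0.0577
t 23.95 F [-0.87 -0.05 -3.25] sd [4.04 1.12 1.34] M [-0.11   0.237  0.015] sd [0.178 0.698 0.013] My_tin 0.2515 +- 0.2927
[463.1  50.2 166.8] [-1.100e-03  9.965e-01  8.410e-02  1.000e-04]
t 24.45 F [-0.05  0.04 -3.1 ] sd [0.41 0.44 0.64] M [-0.056 -0.04   0.002] sd [0.024 0.026 0.019] My_tin -0.0307 +- 0.0077
[462.3  49.9 166.2] [-8.000e-04  9.965e-01  8.390e-02 -6.000e-04]
row [195.0, 103.9, -47.2] [-0.1, 0.06, 0.23] t 24.45 F [-0.13 -0.35 -3.11] M [-0.079 -0.072  0.004] w 0.0578 pos [462.3  49.9 166.2] zax [-0.001  0.002 -1.   ]
```

Confirmed. Level, tin b's moment flips from +0.038 to −0.031, while tin c's stayed constant. Taking b over the jar.

```bash
python3 -m inch '[[0,0,-30,0,0,0,255],[10,5,-49,0,0,0,255],[40,21,-49,0,0,0,255],[70,37,-49,0,0,0,255],[100,53,-49,0,0,0,255],[130,69,-49,0,0,0,255],[155,83,-49,0,0,0,255],[175,93,-49,0,0,0,255]]'; python3 go.py 672 -20 213 9.4
```

```text
clock: 25.25
tool_pos: [0.6519, -0.0135, 0.214]
tcp_rot: [-0.001, 0.996, 0.084, -0.001]
force: [0.1, 0.1, -3.3]
gripper_width: 0.0579
row [18.7, 9.8, 1.0] [-0.09, 0.11, 0.19] t 25.25 F [ 0.15  0.1  -3.27] M [-0.005 -0.078 -0.005] w 0.0579 pos [651.9 -13.5 214. ] zax [-0.002  0.001 -1.   ]
```

```bash
python3 -m inch '[[12,6,0,0,0,0,255],[19,10,0,0,0,0,255],[19,10,0,0,0,0,255],[19,10,0,0,0,0,255],[19,10,0,0,0,0,255],[19,10,0,0,0,0,255]]'; python3 go.py 672 -20 213 9.4; python3 - <<'E'
from seg import *
im=snap('side','s3.png')
im=snap('top','t3.png');cv2.imwrite('pics/t3c.png',cv2.resize(im[130:290,190:430,::-1],None,fx=3.3,fy=3.3,interpolation=cv2.INTER_CUBIC))
for o in lids('top',im): print(*o)
print(read_state()['tool_pos'],proj('side',(.671,-.02,.11)))
E
```

```text
clock: 25.85
tool_pos: [0.6718, -0.0198, 0.2145]
tcp_rot: [-0.001, 0.996, 0.084, -0.001]
force: [0.6, 0.1, -3.0]
gripper_width: 0.0577
row [0.1, 0.2, 1.5] [-0.1, 0.08, 0.22] t 25.85 F [ 0.63  0.1  -2.98] M [-0.015 -0.004  0.021] w 0.0577 pos [671.8 -19.8 214.5] zax [-0.002  0.001 -1.   ]
[176.2  78.9] 1117 [900.2 420.3] [900.4 420.3] [109.3 118.5] 56.4 -27.58
[350.7 229. ] 784 [464.3 -79.3] [466.1 -78.8] [108.9  56.2] 9.5 8.15
[ 0.67203601 -0.01989282  0.21446776] (np.float64(364.2023097555827), np.float64(184.2269265964432))
```

View pics/s3.png

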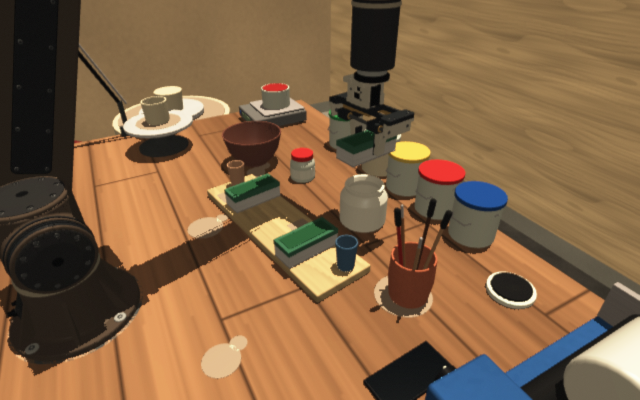

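View pics/t3c.png

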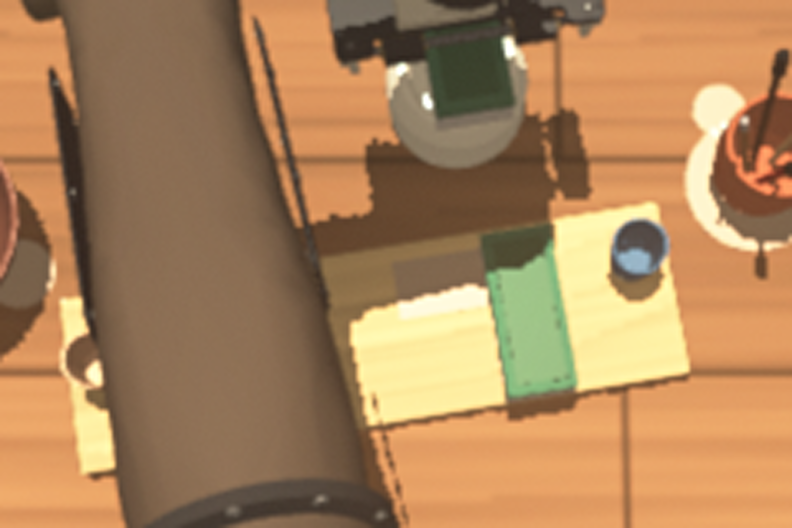

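The side view shows tin b held level over the jar at (363,150), tin c back upright at (253,190), and everything else in place. Last check is tin level/slip and c's position, using the saved side picture.

```bash
python3 - <<'E'
from seg import *
im=cv2.cvtColor(cv2.imread('pics/s3.png'),cv2.COLOR_BGR2RGB)
for o in lids('side',im): print(*o)
ax=np.array([np.cos(np.radians(9.4)),np.sin(np.radians(9.4)),0]);n=np.array([-ax[1],ax[0],0])
c=np.array([.671,-.02,.2385])
b=cv2.imread('pics/s3.png')[80:240,290:450]; b=cv2.resize(b,None,fx=3.7,fy=3.7,interpolation=cv2.INTER_CUBIC)
P=[c+sx*.068*ax+sy*.029*n-np.array([0,0,h]) for h in(0,.046) for sx,sy in((1,1),(1,-1),(-1,-1),(-1,1))]
for p in P:
    u,v=proj('side',p);cv2.circle(b,(int((u-290+.5)*3.7),int((v-80+.5)*3.7)),3,(0,0,255),-1)
cv2.imwrite('pics/s3c.png',b)
E
```

```text
[357.1 141.6] 582 [842.1 270.8] [854.8 270.3] [163.5 107.4] 10.7 32.07
[251.1 187.5] 744 [441.4 170.9] [443.9 172.9] [140.7  75.8] 9.3 11.16
[305.1 236.3] 1209 [473.3 -84.8] [475.2 -82.8] [142.6  69.8] 10.1 11.0
```

View pics/s3c.png

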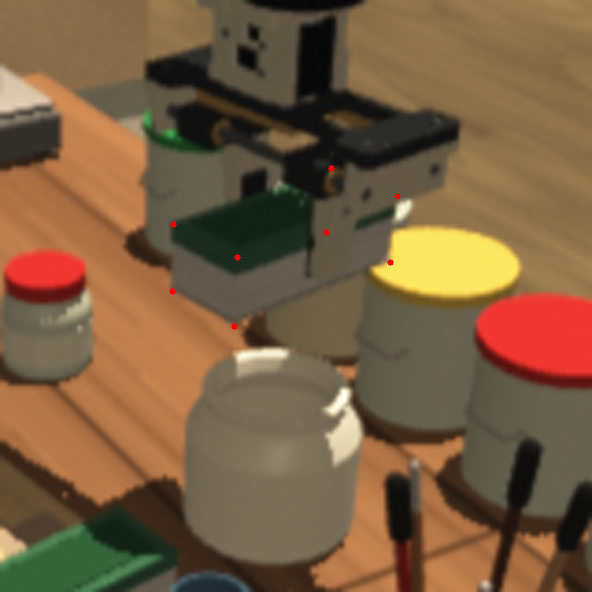

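```bash
python3 avg.py 8; python3 -c "
from plant import *
s=read_state();print(abs(s['qvel']).max(),s['gripper_width']);print(job_done())"
```

```text
t 26.35 F [ 0.05  0.02 -3.18] sd [0.44 0.58 0.38] M [-0.041 -0.016 -0.009] sd [0.022 0.02  0.038] My_tin -0.009 +- 0.0071
[672.3 -20.2 214. ] [-7.000e-04  9.965e-01  8.360e-02 -1.100e-03]
0.0013558964532336697 0.057494422663119375
the job is handed in; nothing more can be done
None
```

The middle tin (b) is the one that rattles. I handed the job in at 26.4 s with it held level and still over the mill jar.

- **Left-hand tin (c):** I lifted it, shook it end to end and gave it a tilt test. It was silent: its moment stayed at −0.010 to −0.017 N·m in every usable reading. It is back upright within about 1.5 mm of where it started, by the side camera.
- **Middle tin (b):** Its level moment swung from +0.038 to −0.031 N·m after opposite tilts and shakes. Its tilt readings differed from tin c's by about 0.06 N·m each way, which matches a ball at the low end (0.055 N·m).
- **Right-hand tin (a):** I didn't touch it, because the rattling tin was already found.

**Final hold:** the tool was at (672, −20, 214) mm and the jar mouth measured about (671, −20, 110) mm. The tin's underside is therefore about 80 mm above the rim. It was level to about 0.2° with joint speeds near zero, and projecting its bottom corners into the side picture agreed to about 1 pixel.

The jar, beakers and other bystanders looked unmoved in the last pictures, though the arm partly hid the left beaker from above.

**Disagreements:**
- The first readings on tin b were ambiguous (−0.008, then +0.007 N·m), so I added the tilt test and a second shake.
- The last reading over the jar (−0.009 N·m) suggests the ball had rolled back near the middle.

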